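# Slide the candle glass into the windbreak and shut its door

### The arm

A 6-joint arm with a two-finger parallel gripper is mounted at the origin on the work surface. World frame = base frame: x ahead of the robot, y to its left, z up, the work surface at z = 0. Lengths are in mm, angles in rad, forces in N, time in s.
With the tool pointing down it reaches from about 300 to 875 mm from the base axis. Payload 6.4 kg.
Tool frame: the origin (TCP) lies midway between the tips of the shut fingers; the grasp point (between the pads) lies 19 mm behind it; z points along the fingers, y is the line along which they close (so a half turn about z gives the same grasp; the last joint's range is limited). The gripper opens to 85 mm and grips with 20 to 120 N. Pads are 22 mm wide; open, the fingers measure 114 mm over their backs; the gripper's body (76 mm by 85 mm) begins 54 mm behind the grasp point. The pads swing forward as they close: fully open they stand 13 mm farther back than shut.
Start: joints at [1.091, 0.181, 1.607, -0, 1.354, -0.206], TCP at [155.463, 553.599, 231.288] pointing down, gripper open.
Joint ranges: [-2.99, 2.99], [-0.89, 2.07], [0.3, 2.58], [-1.14, 4.28], [0, 2.63], [-3.12, 3.12]. Speed limits (rad/s): [2.57, 2.57, 3.01, 3.14, 3.14, 3.14].

### API

Orientations are given as a 3x3 rotation matrix whose columns are the frame's x, y, z axes.
In Python, from rig import manip gives the robot as it stands.
- The arm moves only by the tool jog_arm, never from a script. Its argument "targets" is text: rows parted by semicolons, each of 6 numbers parted by spaces: the shift along the tool's x, y, z scaled (see below), then the turn, a rotation vector about the tool's x, y, z scaled (see below). In form: tx ty tz wx wy wz; .... A call has 1 to 5 rows; each row shifts and turns the commanded pose from where the row before left it, along the tool's axes as they then stand; what a row does not reach is not made up. The controller multiplies each number of a shift by 0.3 m and each number of a turn by 0.08 rad. A row lasts 1/12 s, in which the tool goes at most 41.7 mm and 7.16 degrees, less where a joint would pass 70% of its speed; a pose out of reach is approached as far as the arm can. A call with a number of a shift or a turn outside -1 to 1 is refused whole. A call with a gripper value outside its range is refused whole. "fingers" is the opening, from 0 (shut) to 1 (fully open), set as the call begins (left out, the last holds). The fingers move at their own pace and stop on an object; the grip force is fixed at half the most. Time passes only in rows, so rows that do not move let the fingers close. It gives the time, the measured TCP pose, the force, the opening and the grip force at its end, in the units of the state.
- manip.sense(): the state, without advancing time (a new reading comes with each control period).
- manip.get_image(name): name is "side" or "top" or "wrist"; returns the picture (420x560x3 uint8, blue, green, red); there is no depth.
- manip.get_calibration(name): a dict with "fx", "fy", "cx", "cy" (pixels), "k1" (the pictures are not rectified: a ray, as slopes to the right and down, at radius r is drawn at 1 + k1 r^2 times it, then the intrinsics apply), "rvec" (rotation vector, rad) and "tvec" (3), from world to camera coordinates, as OpenCV has them. Camera axes: x right, y down, z forward; pixel columns grow to the right and rows downward; lengths in mm; the calibration is good to about 2 mm. A picture is of the moment at which its call begins: read the wrist's pose just before it. get_calibration takes no time and is no camera call; for the wrist camera it gives the pose at the moment of the call.
- manip.job_done(): hands the job in; it is judged then, once.
The state is a dict: "time_s": time; "joints": joint angles; "joint_vel": joint speeds; "tau": joint torques, N m; "ee_pos": TCP position; "orientation": TCP orientation; "wrist_force": force on the tool from outside, world axes, zero at the start; "torque": the same for the moment, N m; "width": opening from 0.0 (shut) to 1.0 (fully open); "grip_force": force on a finger pad.
Only numpy, scipy, OpenCV 4.12 (cv2) and the standard library are available. Lean on these libraries where they do the work, as an engineer would, in place of code of your own. Each camera call takes 0.05 s, during which the arm holds its last target. There are 200 camera calls.

### The job

Slide the wide, low candle glass along the table into the middle of the brass-framed glass windbreak, then push the windbreak's door shut until it clicks home on its catch. The glass is thin and fragile: only nudge it gently, never grip, lift or tip it, and do not bump it against the windbreak. Leave the other tableware standing where it is.

Things in the scene. Friction and masses are not known exactly. Their poses are not given: they have to be found in the camera images.
- candle_glass: the wide, low candle glass: a thin-walled amber glass cylinder, 70 mm across and 70 mm tall, about 250 g, with a tealight inside; origin at the centre of its underside. It is the widest and squattest of the glasses
- windbreak: the windbreak: fixed, open-topped, bottomless box of glass panes in a brass frame, 170 (x) x 180 (y) mm, 110 mm tall. Origin: centre of its footprint at table level. Panes on its own +x, +y, -y sides (inner faces 78, 83, 83 mm from the origin); its -x side is the doorway, 160 mm wide between 10 mm posts, no sill, no lintel, closed by the door
- door (a joint): angle of the windbreak's upright glass door (152 mm wide, 6 mm thick, from 5 to 106 mm above the table): 0 = shut, grows as it opens outwards, to 2.4 rad. A spring ball catch on the doorpost resists with about 5 N below 0.11 rad, then lets the door click home below 0.04 rad; open, the door stays where it is left
- door_hinge (a point): point on the door's upright hinge line, 55 mm above the table; the hinge is at (-88, +80) mm in the windbreak's frame. Axes turn with the door: -y runs along the door to its free edge, -x is the door's outer face (its faces are 3 mm either side of the hinge line)
- door_edge (a point): top of the door's free edge, 148 mm from the hinge line. A knob of 10 mm diameter stands out 14 mm from the outer face, 128 mm from the hinge, 90 mm above the table
- tumbler: an amber glass tumbler, 68 mm across and 100 mm tall; a bystander; origin at the centre of its underside
- bud_vase: a clear bud vase, 54 mm across and 85 mm tall, with white blooms up to 130 mm high; a bystander; origin at the centre of its underside
- candlestick: a brass candlestick with a 72 mm round foot and a black candle stub, 128 mm tall; a bystander; origin at the centre of its underside
- shaker: a salt shaker, 38 mm across and 72 mm tall; a bystander; origin at the centre of its underside
- small_votive: a small amber tealight glass, 50 mm across and 60 mm tall (not the one to move); a bystander; origin at the centre of its underside
- amber_bottle: an amber bottle, 72 mm across and 200 mm tall; a bystander; origin at the centre of its underside
Not all that is in view belongs to the job. Leave any blue look-alike of the candle_glass alone.

How it is judged (in metres and radians):
On the way:
1. the candle glass stands at rest in the middle of the windbreak (within 25 mm of its centre along each side) while the door is still open (x of candle_glass in the frame of windbreak between -0.025 and 0.025 m and y of candle_glass in the frame of windbreak between -0.025 and 0.025 m and linear speed of candle_glass below 0.02 m/s and angle between candle_glass's own z axis and vertical below 0.1 rad and value of joint door above 0.3 rad), for 0.2 s.
At the end, for the whole second after the job is handed in: the candle glass stands upright and at rest within 25 mm of the windbreak's centre, measured along each of its sides, and the door is home on its catch (joint below 0.04 rad) (x of candle_glass in the frame of windbreak between -0.025 and 0.025 m and y of candle_glass in the frame of windbreak between -0.025 and 0.025 m and angle between candle_glass's own z axis and vertical below 0.1 rad and linear speed of candle_glass below 0.02 m/s and value of joint door below 0.04 rad); the robot touches nothing.
It fails at once if the robot presses or squeezes the candle glass with more than 8 N (contact force between any of the fingers, the arm and candle_glass above 8 N).
It fails at once if the candle glass is knocked against the windbreak or its door with more than 8 N (contact force between candle_glass and windbreak above 8 N).
It fails at once if the candle glass is lifted more than 12 mm or tipped more than 0.25 rad (height (world z) of candle_glass above 0.012 m or angle between candle_glass's own z axis and vertical above 0.25 rad).
It fails at once if another piece of tableware is moved more than 20 mm or tipped over (distance of any of tumbler, bud_vase, candlestick, shaker, small_votive, amber_bottle from where it was at the start of the episode above 0.02 m or angle between any of tumbler, bud_vase, candlestick, shaker, small_votive, amber_bottle's own z axis and vertical above 0.35 rad).
It also fails if it takes over 72 s, if anything falls off the work surface, if the arm or the gripper's body presses on something with over 40 N, if the wrist force passes 120 N, or if a joint passes its speed limit or range.

## Working session

There is one attempt and no reset: what is moved stays moved. The work goes in short steps, Python scripts to look and compute and a tool call to move; the robot and the scene stay as the last step left them, time stands still between calls to the robot, and variables do not carry over. Pictures are saved under pics/ and viewed, at most 10 in all, crops included, and the job is handed in when it is done.

Besides the shell and the picture viewer there is one more tool, called after "Call:" as name(argument=value, ...), one argument or row to a line, values as JSON. jog_arm: Moves the arm, as the interface text tells. Shifts and turns lie within -1 to 1; 1 stands for 0.3 m of shift or 0.08 rad of turn. Its arguments: {"type":"object","properties":{"targets":{"type":"string"},"fingers":{"type":"number"}},"required":["targets"]}

```bash
mkdir -p pics; ls
cat > h.py <<'E'
import numpy as np, cv2
from rig import manip
def cal(n):
    c=manip.get_calibration(n); R=cv2.Rodrigues(np.array(c["rvec"],float))[0]; t=np.array(c["tvec"],float)
    return c,R,t
def ray(n,uv,C=None):
    c,R,t=C or cal(n); K=np.array([[c["fx"],0,c["cx"]],[0,c["fy"],c["cy"]],[0,0,1.]])
    p=cv2.undistortPoints(np.array([[uv]],float),K,np.array([c["k1"],0,0,0.]))[0,0]
    return -R.T@t, R.T@np.array([p[0],p[1],1.])
def onz(n,uv,z,C=None):
    o,d=ray(n,uv,C); return o+d*(z-o[2])/d[2]
def proj(n,P,C=None):
    c,R,t=C or cal(n); K=np.array([[c["fx"],0,c["cx"]],[0,c["fy"],c["cy"]],[0,0,1.]])
    return cv2.projectPoints(np.array(P,float).reshape(-1,1,3),R,t,K,np.array([c["k1"],0,0,0.]))[0][:,0]
def tri(*nv):
    A=np.zeros((3,3));b=np.zeros(3)
    for n,uv in nv:
        o,d=ray(n,uv); d=d/np.linalg.norm(d); M=np.eye(3)-np.outer(d,d); A+=M;b+=M@o
    return np.linalg.solve(A,b)
E
python3 - <<'E'
from h import *
for n in("top","side","wrist"):
    im=manip.get_image(n); cv2.imwrite(f"pics/{n}0.png",im)
    c,R,t=cal(n); print(n,{k:round(float(c[k]),3) for k in("fx","fy","cx","cy","k1")},(-R.T@t).round(),R[2].round(2))
a=cv2.imread("pics/top0.png");cv2.imwrite("pics/top0b.png",cv2.resize(a,(800,600),interpolation=cv2.INTER_CUBIC))
a=cv2.imread("pics/side0.png");cv2.imwrite("pics/side0b.png",cv2.resize(a,(800,600),interpolation=cv2.INTER_CUBIC))
s=manip.sense();print(s["time_s"],s["orientation"],s["width"])
E
```

```text
pics
top {'fx': 453.7, 'fy': 453.7, 'cx': 273.653, 'cy': 204.984, 'k1': -0.014} [ 461.    4. 1081.] [ 0.09 -0.   -1.  ]
side {'fx': 511.745, 'fy': 511.745, 'cx': 279.046, 'cy': 211.593, 'k1': -0.021} [  -2. -605.  593.] [ 0.58  0.63 -0.52]
wrist {'fx': 302.642, 'fy': 302.642, 'cx': 281.436, 'cy': 212.398, 'k1': -0.059} [ 92. 570. 373.] [ 0.25 -0.07 -0.97]
0.15 [[-9.62756115e-01  2.70370539e-01 -6.59115668e-04]
 [ 2.70371184e-01  9.62755331e-01 -1.26344379e-03]
 [ 2.92969144e-04 -1.39459412e-03 -9.99998985e-01]] 1.003010522603764
```

View pics/top0b.png

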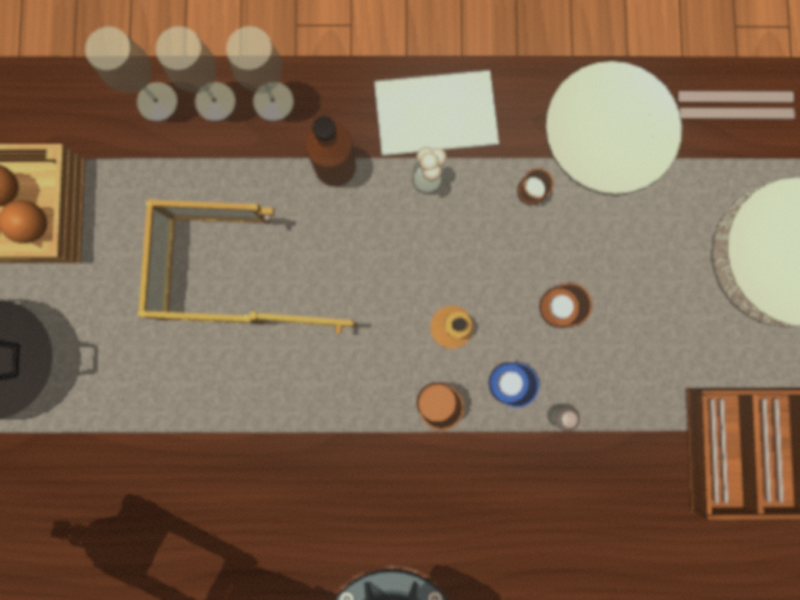

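View pics/side0b.png

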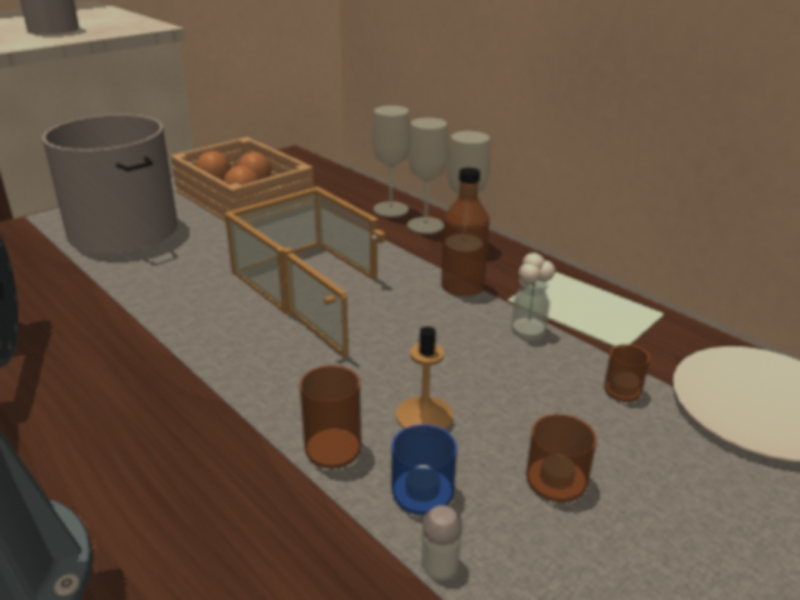

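The top view (800 px scale) shows the candle glass at (563,305). The windbreak's corners are near (150,204), (142,315) and (265,211), with the hinge near (252,317) and the open door's edge at (352,323). The side view agrees: glass rim at (562,432), door edge at (345,293). The tumbler, blue glass, candlestick and vase lie off the direct lane. Next I'll take zoomed crops to measure.

Run:
```python
from h import *
t=cv2.imread("pics/top0.png");s=cv2.imread("pics/side0.png")
def crop(im,x,y,w,h,k): return cv2.resize(im[y:y+h,x:x+w],None,fx=k,fy=k,interpolation=cv2.INTER_CUBIC)
A=np.zeros((600,800,3),np.uint8)
A[:300,:480]=crop(t,95,135,160,100,3); A[:300,480:800]=crop(t,360,180,80,75,4)
A[300:600,:400]=crop(s,150,125,133,100,3)[:300,:400] if 0 else cv2.resize(s[125:225,150:283],(399,300),interpolation=cv2.INTER_CUBIC)[:, :400] if 0 else np.pad(cv2.resize(s[125:258,150:283],(300,300),interpolation=cv2.INTER_CUBIC),((0,0),(0,100),(0,0)))
A[300:600,480:800]=crop(s,355,280,80,75,4)
cv2.imwrite("pics/comp.png",A)
# amber masks
for n,im,(x,y,w,h) in(("top",t,(370,190,55,50)),("side",s,(362,285,62,72))):
    hsv=cv2.cvtColor(im,cv2.COLOR_BGR2HSV)[y:y+h,x:x+w]
    m=((hsv[...,1]>110)).astype(np.uint8)
    cs,_=cv2.findContours(m,0,2); c=max(cs,key=cv2.contourArea)
    print(n,cv2.contourArea(c),cv2.boundingRect(c),np.array([x,y]),cv2.fitEllipse(c))
# rough rays
P={"cornA":((150,204),(318,190)),"cornB":((143,316),(228,213)),"post":((266,211),(380,237)),"hinge":((252,317),(285,252)),"edge":((352,324),(345,293))}
for k,(a,b) in P.items(): 
    a=np.array(a)*.7;b=np.array(b)*.7; print(k,tri(("top",a),("side",b)).round(),onz("top",a,110).round(),onz("side",b,110).round())
for k,a in dict(stick=(452,327),tumb=(440,404),blue=(512,384),vase=(428,178),bottle=(330,150),shaker=(567,419),votive=(535,187)).items(): print(k,onz("top",np.array(a)*.7,40).round())
```

```text
top 799.5 (8, 8, 36, 31) [370 190] ((25.974224090576172, 23.562076568603516), (28.910888671875, 35.55112838745117), 77.7282943725586)
side 2279.5 (7, 5, 48, 61) [362 285] ((29.91962242126465, 34.540714263916016), (47.19337844848633, 63.99485397338867), 4.53135871887207)
cornA [688. 365. 107.] [684. 366. 110.] [687. 357. 110.]
cornB [515. 369. 113.] [513. 371. 110.] [521. 373. 110.]
post [681. 192.  82.] [673. 189. 110.] [647. 148. 110.]
hinge [513. 207. 107.] [512. 208. 110.] [511. 200. 110.]
edge [503.  56. 108.] [501.  58. 110.] [504.  51. 110.]
stick [499. -99.  40.]
tumb [376. -78.  40.]
blue [ 407. -194.   40.]
vase [743. -62.  40.]
bottle [790.  99.  40.]
shaker [ 352. -280.   40.]
votive [ 728. -237.   40.]
```

View pics/comp.png

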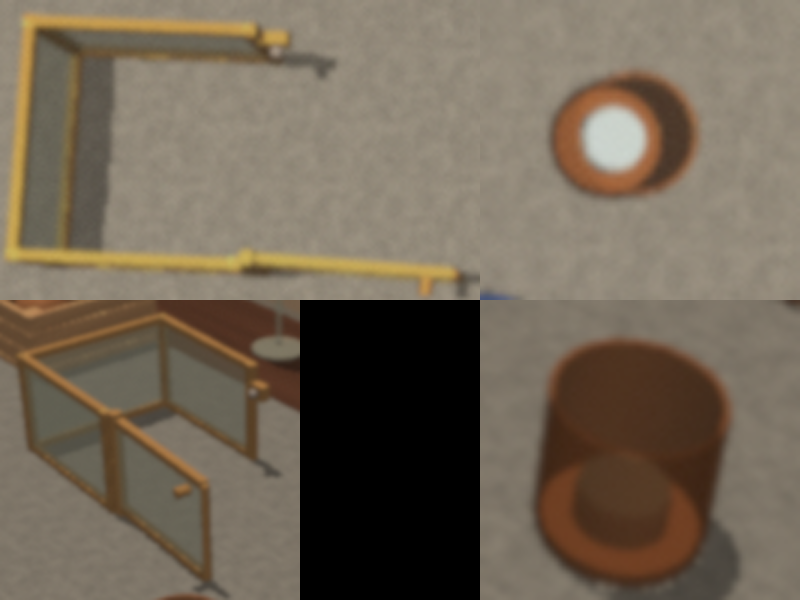

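The composite shows the corners at about (24,17) and (9,259), the post end near (258,27), and the hinge end at (246,258). In the top view the glass base circle is centred near (610,138) and the rim near (634,134).

Run:
```python
from h import *
T=lambda u,v:(95+(u-1)/3,135+(v-1)/3)
S=lambda u,v:(150+(u-1)*133/300,125+(v-301)*133/300)
G=lambda u,v:(360+(u-481.5)/4,180+(v-1.5)/4)
H=lambda u,v:(355+(u-481.5)/4,280+(v-301.5)/4)
print("rim",tri(("top",G(634,134)),("side",H(639,398))).round(1),onz("top",G(634,134),70).round(1),onz("side",H(639,398),70).round(1))
print("base",tri(("top",G(610,138)),("side",H(622,518))).round(1),onz("top",G(610,138),0).round(1),onz("side",H(622,518),0).round(1))
P=dict(A=(T(22,15),S(162,315)),B=(T(7,260),S(20,355)),post=(T(257,23),S(256,364)),hinge=(T(248,266),S(108,414)),edge=(T(456,273),S(208,486)))
for k,(a,b) in P.items(): print(k,tri(("top",a),("side",b)).round(),onz("top",a,110).round(1),onz("side",b,110).round(1))
m=cv2.cvtColor(cv2.imread("pics/top0.png"),cv2.COLOR_BGR2HSV)
b=((m[...,0]>14)&(m[...,0]<30)&(m[...,1]>130)&(m[...,2]>120)).astype(np.uint8); b[:135]=0;b[235:]=0;b[:,:95]=0;b[:,260:]=0
# lines of the brass top rails: centroids, by least squares at z=110
def line(sel,ax):
    ys,xs=np.nonzero(b&sel); p=np.array([onz("top",(x,y),110)[:2] for x,y in zip(xs,ys)])
    d=cv2.fitLine(p.astype(np.float32),cv2.DIST_HUBER,0,.01,.01).ravel(); d=d*np.sign(d[ax]) if 0 else d; print(ax,len(p),d.round(3),"ang",np.degrees(np.arctan(d[1]/d[0])).round(2) , p.min(0).round(),p.max(0).round())
def box(x0,y0,x1,y1):
    s=np.zeros(b.shape,np.uint8); s[y0:y1,x0:x1]=1; return s
line(box(108,138,178,150),"far"); line(box(96,150,106,212),"left"); line(box(105,215,172,228),"near"); line(box(180,215,245,232),"door")
```

```text
rim [ 534.  -281.4   68.5] [ 532.4 -279.3   70. ] [ 534.5 -283.6   70. ]
base [ 535.2 -283.5    6.5] [ 534.9 -284.5    0. ] [ 542.  -280.6    0. ]
A [693. 373. 108.] [691. 373. 110.] [691.7 367.8 110. ]
B [515. 376. 111.] [513. 378. 110.] [519.  375.9 110. ]
post [685. 202. 111.] [684.7 202.2 110. ] [686.  202.5 110. ]
hinge [509. 205. 112.] [508.5 205.7 110. ] [511.5 207.8 110. ]
edge [505.  56. 103.] [503.2  57.3 110. ] [499.6  45.5 110. ]
far 223 [4.60000e-02 9.99000e-01 6.82492e+02 2.85474e+02] ang 87.36 [677. 209.] [688. 360.]
left 226 [ 9.99000e-01 -4.20000e-02  6.01348e+02  3.70287e+02] ang -2.4 [535. 365.] [668. 377.]
near 235 [5.20000e-02 9.99000e-01 5.12754e+02 2.91550e+02] ang 87.0 [507. 219.] [522. 361.]
door 209 [8.50000e-02 9.96000e-01 5.07513e+02 1.30660e+02] ang 85.1 [492.  63.] [516. 200.]
```

Measured positions:
- **Windbreak:** centre about (599,289), +x axis about (0.048,0.999). The corner heights triangulate to about 110 mm and the sides to about 178 mm, matching the text.
- **Door:** open about 1.6 rad.
- **Glass:** centre about (534,-282). The rim triangulates to 68 mm high, against 70 mm given.

I'll push the glass along +y with the half-open fingers as a cradle. First I turn the tool so its x axis is world +y.

Call:
jog_arm(
  targets="0 0 0 0 0 1; 0 0 0 0 0 1; 0 0 0 0 0 1; 0 0 0 0 0 1; 0 0 0 0 0 1",
  fingers=0.53,
)

```text
time_s: 0.57
ee_pos: [155.3, 553.4, 230.9]
orientation: [[-0.779, 0.627, -0.0], [0.627, 0.779, -0.001], [-0.0, -0.001, -1.0]]
wrist_force: [0.0, 0.7, 0.9]
width: 0.527
grip_force: 0.0
```

Call:
jog_arm(
  targets="0 0 0 0 0 1; 0 0 0 0 0 1; 0 0 0 0 0 1; 0 0 0 0 0 1; 0 0 0 0 0 1",
)

```text
time_s: 0.98
ee_pos: [155.4, 553.4, 230.9]
orientation: [[-0.473, 0.881, -0.0], [0.881, 0.473, -0.001], [-0.0, -0.001, -1.0]]
wrist_force: [0.4, 0.5, 0.9]
width: 0.532
grip_force: 0.0
```

Call:
jog_arm(
  targets="0 0 0 0 0 1; 0 0 0 0 0 1; 0 0 0 0 0 1; 0 0 0 0 0 1; 0 0 0 0 0 1",
)

```text
time_s: 1.4
ee_pos: [155.4, 553.4, 230.9]
orientation: [[-0.093, 0.996, -0.0], [0.996, 0.093, -0.001], [-0.001, -0.0, -1.0]]
wrist_force: [-0.8, -0.7, 0.1]
width: 0.53
grip_force: 0.0
```

Call:
jog_arm(
  targets="0 0 0 0 0 1; 0 0 0 0 0 0.2; 0 0 0 0 0 0",
)

```text
time_s: 1.65
ee_pos: [155.4, 553.4, 231.0]
orientation: [[-0.002, 1.0, -0.0], [1.0, 0.002, -0.0], [-0.0, -0.0, -1.0]]
wrist_force: [0.3, 0.1, 0.4]
width: 0.528
grip_force: 0.0
```

Aligned. Next I travel to behind the glass.

Call:
jog_arm(
  targets="-0.1 0.04 0 0 0 0; -0.1 0.04 0 0 0 0; -0.1 0.04 0 0 0 0; -0.1 0.04 0 0 0 0; -0.1 0.04 0 0 0 0",
)

```text
time_s: 2.07
ee_pos: [215.7, 402.3, 231.1]
orientation: [[-0.004, 1.0, 0.0], [1.0, 0.004, -0.0], [-0.0, 0.0, -1.0]]
wrist_force: [0.4, -0.0, 1.0]
width: 0.527
grip_force: 0.0
```

Call:
jog_arm(
  targets="-0.1 0.04 0 0 0 0; -0.1 0.04 0 0 0 0; -0.1 0.04 0 0 0 0; -0.1 0.04 0 0 0 0; -0.1 0.04 0 0 0 0",
)

```text
time_s: 2.48
ee_pos: [275.9, 252.4, 231.4]
orientation: [[-0.004, 1.0, 0.001], [1.0, 0.004, 0.0], [0.0, 0.001, -1.0]]
wrist_force: [0.9, -0.2, -1.0]
width: 0.532
grip_force: 0.0
```

Call:
jog_arm(
  targets="-0.1 0.04 0 0 0 0; -0.1 0.04 0 0 0 0; -0.1 0.04 0 0 0 0; -0.1 0.04 0 0 0 0; -0.1 0.04 0 0 0 0",
)

```text
time_s: 2.9
ee_pos: [336.2, 102.3, 231.5]
orientation: [[-0.004, 1.0, 0.001], [1.0, 0.004, 0.0], [0.0, 0.001, -1.0]]
wrist_force: [1.3, 0.5, 0.7]
width: 0.533
grip_force: 0.0
```

Call:
jog_arm(
  targets="-0.1 0.04 0 0 0 0; -0.1 0.04 0 0 0 0; -0.1 0.04 0 0 0 0; -0.1 0.04 0 0 0 0; -0.1 0.04 0 0 0 0",
)

```text
time_s: 3.32
ee_pos: [396.4, -47.9, 231.4]
orientation: [[-0.003, 1.0, 0.001], [1.0, 0.003, -0.0], [-0.0, 0.001, -1.0]]
wrist_force: [0.1, 1.1, 0.1]
width: 0.533
grip_force: 0.0
```

Call:
jog_arm(
  targets="-0.1 0.04 0 0 0 0; -0.1 0.04 0 0 0 0; -0.1 0.04 0 0 0 0; -0.1 0.04 0 0 0 0; -0.1 0.04 0 0 0 0",
)

```text
time_s: 3.73
ee_pos: [456.5, -197.7, 231.2]
orientation: [[-0.003, 1.0, 0.0], [1.0, 0.003, 0.0], [0.0, 0.0, -1.0]]
wrist_force: [0.3, 0.8, 0.1]
width: 0.528
grip_force: 0.0
```

Call:
jog_arm(
  targets="-0.1 0.04 0 0 0 0; -0.1 0.04 0 0 0 0; -0.1 0.04 0 0 0 0; -0.1 0.04 0 0 0 0; -0.1 0.04 0 0 0 0",
)

```text
time_s: 4.15
ee_pos: [516.7, -347.6, 231.0]
orientation: [[-0.003, 1.0, -0.0], [1.0, 0.003, 0.0], [0.0, -0.0, -1.0]]
wrist_force: [-0.3, 0.3, 0.1]
width: 0.533
grip_force: 0.0
```

Call:
jog_arm(
  targets="-0.066 0.058 0 0 0 0; 0 0 0.1 0 0 0; 0 0 0.1 0 0 0; 0 0 0.1 0 0 0; 0 0 0.1 0 0 0",
)

```text
time_s: 4.57
ee_pos: [533.7, -365.9, 109.8]
orientation: [[-0.003, 1.0, -0.0], [1.0, 0.003, 0.0], [0.0, -0.0, -1.0]]
wrist_force: [0.6, -1.0, 0.0]
width: 0.531
grip_force: 0.0
```

Call:
jog_arm(
  targets="0 0 0.1 0 0 0; 0 0 0.1 0 0 0; 0 0 0.08 0 0 0; 0 0 0.03 0 0 0; 0 0 0 0 0 0",
)

```text
time_s: 4.98
ee_pos: [532.0, -364.1, 15.2]
orientation: [[-0.002, 1.0, -0.004], [1.0, 0.002, 0.004], [0.004, -0.004, -1.0]]
wrist_force: [0.1, 1.6, 0.1]
width: 0.528
grip_force: 0.0
```

Run:
```python
from h import *
s=manip.sense(); print(s["ee_pos"],s["time_s"])
for n,(x,y,w,h) in dict(top=(340,170,140,100),side=(330,250,160,120)).items():
    im=manip.get_image(n); cv2.imwrite(f"pics/{n}1.png",im)
a=cv2.resize(cv2.imread("pics/top1.png")[170:270,340:480],(560,400),interpolation=3)
cv2.imwrite("pics/c1.png",np.vstack([cv2.resize(a,(420,300)),cv2.resize(cv2.imread("pics/side1.png")[255:375,320:488],(420,300),interpolation=3)]))
```

```text
[ 532.03610107 -364.14573067   15.1870805 ] 4.9833
```

View pics/c1.png

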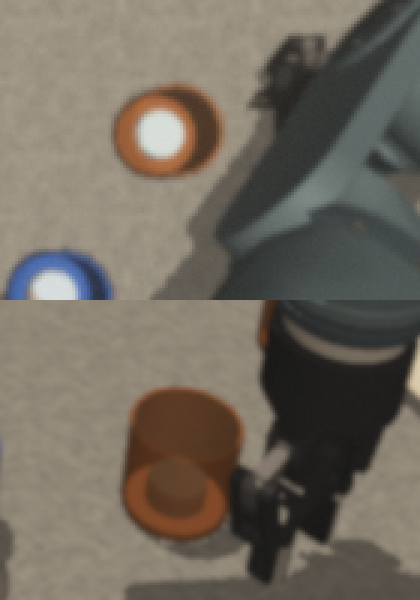

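The top crop shows the glass at (165,135) and the gripper behind it at right. The side crop shows fingertips at about (262,578) and (240,535), clear of the glass. I'll check the tip projections against the reported pose.

Run:
```python
from h import *
P=[(532+d*29,-364,18) for d in(-1,1)]
q=proj("side",P); print(((q-[320,255])*2.5+[0,300]).round())
g=proj("side",[(534,-282,0),(534,-282,70)]); print(((g-[320,255])*2.5+[0,300]).round())
g=proj("top",[(534,-282,0),(534,-282,70)]); print(((g-[340,170])*3).round())
```

```text
[[253. 584.]
 [309. 535.]]
[[169. 505.]
 [183. 422.]]
[[153. 134.]
 [178. 127.]]
```

Call:
jog_arm(
  targets="0.03 0.006 0 0 0 0; 0.03 0 0 0 0 0; 0.02 0 0 0 0 0; 0.007 0 0 0 0 0; 0.007 0 0 0 0 0",
)

```text
time_s: 5.5
ee_pos: [535.9, -336.9, 19.0]
orientation: [[-0.002, 1.0, 0.001], [1.0, 0.002, -0.001], [-0.001, 0.001, -1.0]]
wrist_force: [0.0, -0.2, -0.0]
width: 0.528
grip_force: 0.0
```

Call:
jog_arm(
  targets="0.007 0 0 0 0 0; 0.007 0 0 0 0 0; 0.007 0 0 0 0 0; 0.007 0 0 0 0 0; 0.007 0 0 0 0 0",
)

```text
time_s: 5.92
ee_pos: [535.4, -327.0, 18.2]
orientation: [[-0.001, 1.0, -0.0], [1.0, 0.001, 0.0], [0.0, -0.0, -1.0]]
wrist_force: [-0.2, 1.0, 0.0]
width: 0.529
grip_force: 0.0
```

Call:
jog_arm(
  targets="0.007 0 0 0 0 0; 0.007 0 0 0 0 0; 0.007 0 0 0 0 0; 0.007 0 0 0 0 0; 0.007 0 0 0 0 0",
)

```text
time_s: 6.33
ee_pos: [535.5, -316.8, 18.4]
orientation: [[-0.001, 1.0, 0.0], [1.0, 0.001, -0.001], [-0.001, 0.0, -1.0]]
wrist_force: [-0.4, -1.8, 1.5]
width: 0.528
grip_force: 0.2
```

Call:
jog_arm(
  targets="0.007 0 0 0 0 0; 0.007 0 0 0 0 0; 0.007 0 0 0 0 0; 0.007 0 0 0 0 0; 0.007 0 0 0 0 0",
)

```text
time_s: 6.75
ee_pos: [535.7, -306.2, 18.5]
orientation: [[-0.001, 1.0, 0.0], [1.0, 0.001, -0.0], [-0.0, 0.0, -1.0]]
wrist_force: [-0.6, -1.8, 1.8]
width: 0.529
grip_force: 0.2
```

```bash
cat > look.py <<'E'
from h import *
import sys
# glass base centre from the white tealight in the top view, offset calibrated at the start pose (534,-282)
def teal(im,x0,y0,x1,y1):
    r=im[y0:y1,x0:x1].astype(int); m=((r.min(2)>165)).astype(np.uint8)
    n,l,st,c=cv2.connectedComponentsWithStats(m)
    if n<2: return None
    return [(st[i,4],c[i]+[x0,y0]) for i in range(1,n) if st[i,4]>20]
E
python3 - <<'E'
from look import *
s=manip.sense(); print(s["ee_pos"],s["orientation"],s["wrist_force"])
im0=cv2.imread("pics/top0.png"); a=teal(im0,375,195,420,235); print(a,[onz("top",c[1],15).round(1) for c in a])
im=manip.get_image("top"); cv2.imwrite("pics/top2.png",im); a=teal(im,370,190,420,235); print(a,[onz("top",c[1],15).round(1) for c in a])
si=manip.get_image("side"); cv2.imwrite("pics/c2.png",np.vstack([cv2.resize(im[170:270,340:480],(420,300),interpolation=3),cv2.resize(si[255:375,320:488],(420,300),interpolation=3)]))
E
```

```text
[ 535.73660987 -306.15712507   18.4942258 ] [[-9.28161452e-04  9.99999457e-01  4.74280945e-04]
 [ 9.99999471e-01  9.28371045e-04 -4.41888960e-04]
 [-4.42329029e-04  4.73870550e-04 -9.99999790e-01]] [-0.55175821 -1.81729621  1.77100255]
[(np.int32(174), array([393.17816092, 214.13218391]))] [array([ 533.9, -282.9,   15. ])]
[(np.int32(187), array([387.37433155, 213.59893048]))] [array([ 535.2, -269.2,   15. ])]
```

View pics/c2.png

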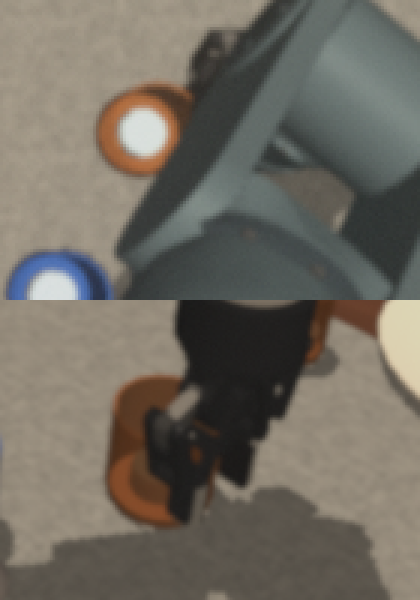

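The glass sits in the cradle at about (535,-269), 37 mm ahead of the TCP, with a push force of about 2 N. Next comes the diagonal leg to clear the candlestick.

Call:
jog_arm(
  targets="0.01 0.003 0 0 0 0; 0.012 0.005 0 0 0 0; 0.014 0.006 0 0 0 0; 0.016 0.007 0 0 0 0; 0.016 0.007 0 0 0 0",
)

```text
time_s: 7.27
ee_pos: [543.9, -285.0, 18.1]
orientation: [[-0.001, 1.0, -0.0], [1.0, 0.001, 0.0], [0.0, -0.0, -1.0]]
wrist_force: [-1.1, -1.5, 1.5]
width: 0.533
grip_force: 0.3
```

Call:
jog_arm(
  targets="0.016 0.007 0 0 0 0; 0.016 0.007 0 0 0 0; 0.016 0.007 0 0 0 0; 0.016 0.007 0 0 0 0; 0.016 0.007 0 0 0 0",
)

```text
time_s: 7.68
ee_pos: [554.6, -261.1, 18.2]
orientation: [[-0.001, 1.0, -0.0], [1.0, 0.001, 0.0], [0.0, -0.0, -1.0]]
wrist_force: [-1.1, -1.0, 0.6]
width: 0.532
grip_force: 0.3
```

Call:
jog_arm(
  targets="0.016 0.007 0 0 0 0; 0.016 0.007 0 0 0 0; 0.016 0.007 0 0 0 0; 0.016 0.007 0 0 0 0; 0.016 0.007 0 0 0 0",
)

```text
time_s: 8.1
ee_pos: [565.1, -237.2, 18.3]
orientation: [[-0.001, 1.0, -0.0], [1.0, 0.001, 0.0], [0.0, -0.0, -1.0]]
wrist_force: [-1.1, -2.2, 0.6]
width: 0.529
grip_force: 0.3
```

Run:
```python
from look import *
s=manip.sense(); print(s["ee_pos"],s["orientation"],s["wrist_force"])
im=manip.get_image("top"); cv2.imwrite("pics/top3.png",im); a=teal(im,290,160,400,225); print(a,[onz("top",c[1],15).round(1) for c in a])
```

```text
[ 565.05255254 -237.17836722   18.28113983] [[-1.02461026e-03  9.99999475e-01 -1.50235497e-05]
 [ 9.99999474e-01  1.02461089e-03  4.19010701e-05]
 [ 4.19164414e-05 -1.49806095e-05 -9.99999999e-01]] [-1.08179527 -2.18014447  0.55502681]
[(np.int32(139), array([356.28057554, 200.28057554]))] [array([ 566.9, -196.3,   15. ])]
```

Call:
jog_arm(
  targets="0.016 0.007 0 0 0 0; 0.016 0.007 0 0 0 0; 0.016 0.007 0 0 0 0; 0.016 0.007 0 0 0 0; 0.016 0.007 0 0 0 0",
)

```text
time_s: 8.57
ee_pos: [575.5, -213.2, 18.3]
orientation: [[-0.001, 1.0, -0.0], [1.0, 0.001, 0.0], [0.0, -0.0, -1.0]]
wrist_force: [-0.9, -0.7, 0.2]
width: 0.532
grip_force: 0.2
```

Call:
jog_arm(
  targets="0.016 0.007 0 0 0 0; 0.016 0.007 0 0 0 0; 0.016 0.007 0 0 0 0; 0.016 0.007 0 0 0 0; 0.016 0.007 0 0 0 0",
)

```text
time_s: 8.98
ee_pos: [586.0, -189.2, 18.3]
orientation: [[-0.001, 1.0, -0.0], [1.0, 0.001, 0.0], [0.0, -0.0, -1.0]]
wrist_force: [-0.7, -1.7, 1.2]
width: 0.529
grip_force: 0.2
```

Call:
jog_arm(
  targets="0.016 0.007 0 0 0 0; 0.016 0.007 0 0 0 0; 0.016 0.007 0 0 0 0; 0.016 0.005 0 0 0 0; 0.016 0.003 0 0 0 0",
)

```text
time_s: 9.4
ee_pos: [594.8, -165.2, 18.4]
orientation: [[-0.001, 1.0, 0.0], [1.0, 0.001, -0.0], [-0.0, 0.0, -1.0]]
wrist_force: [-0.8, -1.7, 1.1]
width: 0.528
grip_force: 0.2
```

Run:
```python
from look import *
s=manip.sense(); print(s["ee_pos"],s["wrist_force"])
im=manip.get_image("top"); a=teal(im,270,160,370,225); print(a,[onz("top",c[1],15).round(1) for c in a])
si=manip.get_image("side"); cv2.imwrite("pics/c4.png",np.hstack([im[60:360],si[60:360]])[:,::1][:, :1120] if 0 else np.vstack([cv2.resize(im[90:300,120:470],(500,300)),cv2.resize(si[90:345,100:525],(500,300))]))
```

```text
[ 594.81984289 -165.23581821   18.35506202] [-0.76299072 -1.73837333  1.07368409]
[] []
```

View pics/c4.png

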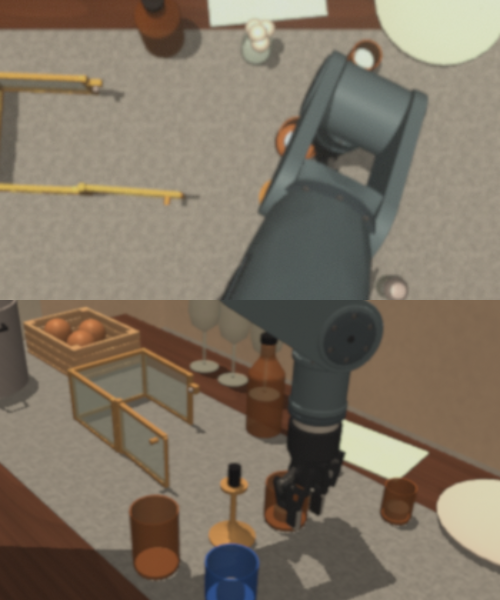

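The side crop shows the glass (285,505) in the cradle, clear of the candlestick (233,530), with the doorway lane ahead. I'm pushing straight along +y.

Call:
jog_arm(
  targets="0.018 0 0 0 0 0; 0.02 0 0 0 0 0; 0.022 0 0 0 0 0; 0.025 0 0 0 0 0; 0.025 0 0 0 0 0",
)

```text
time_s: 9.92
ee_pos: [594.4, -131.9, 18.3]
orientation: [[-0.001, 1.0, 0.0], [1.0, 0.001, -0.0], [-0.0, 0.0, -1.0]]
wrist_force: [-0.3, -1.7, 1.9]
width: 0.529
grip_force: 0.2
```

Call:
jog_arm(
  targets="0.025 0 0 0 0 0; 0.025 0 0 0 0 0; 0.025 0 0 0 0 0; 0.025 0 0 0 0 0; 0.025 0 0 0 0 0",
)

```text
time_s: 10.33
ee_pos: [594.4, -94.3, 18.3]
orientation: [[-0.001, 1.0, -0.0], [1.0, 0.001, 0.0], [0.0, -0.0, -1.0]]
wrist_force: [0.0, -2.0, 0.4]
width: 0.529
grip_force: 0.2
```

Call:
jog_arm(
  targets="0.025 0 0 0 0 0; 0.025 0 0 0 0 0; 0.025 0 0 0 0 0; 0.025 0 0 0 0 0; 0.025 0 0 0 0 0",
)

```text
time_s: 10.75
ee_pos: [594.4, -56.9, 18.3]
orientation: [[-0.001, 1.0, -0.0], [1.0, 0.001, 0.0], [0.0, -0.0, -1.0]]
wrist_force: [0.0, -2.2, 1.5]
width: 0.527
grip_force: 0.2
```

Call:
jog_arm(
  targets="0.025 0.001 0 0 0 0; 0.025 0.001 0 0 0 0; 0.025 0.001 0 0 0 0; 0.025 0.001 0 0 0 0; 0.025 0.001 0 0 0 0",
)

```text
time_s: 11.17
ee_pos: [595.8, -19.4, 18.3]
orientation: [[-0.001, 1.0, -0.0], [1.0, 0.001, -0.0], [-0.0, -0.0, -1.0]]
wrist_force: [-0.2, -2.8, 1.5]
width: 0.527
grip_force: 0.2
```

Call:
jog_arm(
  targets="0.025 0.001 0 0 0 0; 0.025 0.001 0 0 0 0; 0.025 0.001 0 0 0 0; 0.025 0.001 0 0 0 0; 0.025 0.001 0 0 0 0",
)

```text
time_s: 11.58
ee_pos: [597.3, 18.1, 18.3]
orientation: [[-0.001, 1.0, -0.0], [1.0, 0.001, -0.0], [-0.0, -0.0, -1.0]]
wrist_force: [0.3, -2.7, 1.5]
width: 0.531
grip_force: 0.2
```

Run:
```python
from look import *
s=manip.sense(); print(s["ee_pos"],s["wrist_force"])
im=manip.get_image("top"); a=teal(im,190,160,330,225); print(a,[onz("top",c[1],15).round(1) for c in a])
```

```text
[597.31126695  18.07241616  18.28395641] [ 0.34681    -2.70504904  1.45678047]
[(np.int32(62), array([246.17741935, 191.20967742]))] [array([588.8,  63.9,  15. ])]
```

Call:
jog_arm(
  targets="0.025 0.001 0 0 0 0; 0.025 0.001 0 0 0 0; 0.025 0 0 0 0 0; 0.025 0 0 0 0 0; 0.025 0 0 0 0 0",
)

```text
time_s: 12.05
ee_pos: [597.8, 55.6, 18.2]
orientation: [[-0.001, 1.0, -0.0], [1.0, 0.001, 0.0], [0.0, -0.0, -1.0]]
wrist_force: [-0.5, -2.5, 0.2]
width: 0.529
grip_force: 0.2
```

Call:
jog_arm(
  targets="0.025 0 0 0 0 0; 0.025 0 0 0 0 0; 0.025 0 0 0 0 0; 0.025 0 0 0 0 0; 0.025 0 0 0 0 0",
)

```text
time_s: 12.47
ee_pos: [597.8, 93.1, 18.3]
orientation: [[-0.001, 1.0, -0.0], [1.0, 0.001, -0.0], [-0.0, -0.0, -1.0]]
wrist_force: [0.3, -0.9, 1.0]
width: 0.529
grip_force: 0.2
```

Call:
jog_arm(
  targets="0.025 0 0 0 0 0; 0.025 0 0 0 0 0; 0.025 0 0 0 0 0; 0.025 0 0 0 0 0; 0.025 0 0 0 0 0",
)

```text
time_s: 12.88
ee_pos: [597.8, 130.6, 18.3]
orientation: [[-0.001, 1.0, -0.0], [1.0, 0.001, -0.0], [-0.0, -0.0, -1.0]]
wrist_force: [-0.6, -1.3, 1.3]
width: 0.532
grip_force: 0.2
```

Call:
jog_arm(
  targets="0.025 0 0 0 0 0; 0.025 0 0 0 0 0; 0.025 0 0 0 0 0; 0.025 0 0 0 0 0; 0.02 0 0 0 0 0",
)

```text
time_s: 13.3
ee_pos: [597.7, 166.7, 18.3]
orientation: [[-0.001, 1.0, -0.0], [1.0, 0.001, 0.0], [0.0, -0.0, -1.0]]
wrist_force: [0.8, -2.7, 1.6]
width: 0.53
grip_force: 0.2
```

Run:
```python
from look import *
s=manip.sense(); print(s["ee_pos"],s["wrist_force"])
im=manip.get_image("top"); a=teal(im,130,150,260,225); print(a,[onz("top",c[1],15).round(1) for c in a])
si=manip.get_image("side"); cv2.imwrite("pics/c5.png",np.hstack([cv2.resize(im[120:260,80:270],(400,300),interpolation=3),cv2.resize(si[100:300,130:396],(400,300),interpolation=3)]))
```

```text
[597.69717513 166.74621718  18.30292127] [ 0.81443336 -2.74689092  1.58777555]Traceback (most recent call last):
  File "<stdin>", line 3, in <module>
TypeError: 'NoneType' object is not iterable
```

Call:
jog_arm(
  targets="0.02 0 0 0 0 0; 0.02 0 0 0 0 0; 0.02 0 0 0 0 0; 0.02 0 0 0 0 0; 0.02 0 0 0 0 0",
)

```text
time_s: 13.77
ee_pos: [597.6, 196.4, 18.2]
orientation: [[-0.001, 1.0, -0.0], [1.0, 0.001, -0.0], [-0.0, -0.0, -1.0]]
wrist_force: [-0.0, -0.9, 0.3]
width: 0.525
grip_force: 0.3
```

Call:
jog_arm(
  targets="0.02 0 0 0 0 0; 0.02 0 0 0 0 0; 0.02 0 0 0 0 0; 0.015 0 0 0 0 0; 0.015 0 0 0 0 0",
)

```text
time_s: 14.18
ee_pos: [597.7, 223.4, 18.3]
orientation: [[-0.001, 1.0, -0.0], [1.0, 0.001, -0.0], [-0.0, -0.0, -1.0]]
wrist_force: [-0.3, -1.7, 0.2]
width: 0.532
grip_force: 0.3
```

Call:
jog_arm(
  targets="0.015 0 0 0 0 0; 0.012 0 0 0 0 0; 0.01 0 0 0 0 0; 0.008 0 0 0 0 0; 0.006 0 0 0 0 0",
)

```text
time_s: 14.6
ee_pos: [597.7, 238.4, 18.3]
orientation: [[-0.001, 1.0, 0.0], [1.0, 0.001, -0.0], [-0.0, 0.0, -1.0]]
wrist_force: [-0.3, -2.2, 1.2]
width: 0.531
grip_force: 0.3
```

Run:
```python
from look import *
s=manip.sense(); print(s["ee_pos"],s["wrist_force"])
im=manip.get_image("top"); si=manip.get_image("side"); cv2.imwrite("pics/c5.png",np.hstack([cv2.resize(im[120:260,80:270],(400,300),interpolation=3),cv2.resize(si[100:300,130:396],(400,300),interpolation=3)]))
g=[(599,289,0),(599,289,70)]
print((proj("top",g)-[80,120])*[400/190,300/140],(proj("side",g)-[130,100])*1.5+[400,0])
```

```text
[597.68703488 238.37429656  18.29350074] [-0.25617678 -2.18043043  1.19919074]
[[153.11943982 145.48907773]
 [136.03203407 137.06328296]] [[522.91615152 140.55729706]
 [520.33805149 100.83041658]]
```

View pics/c5.png

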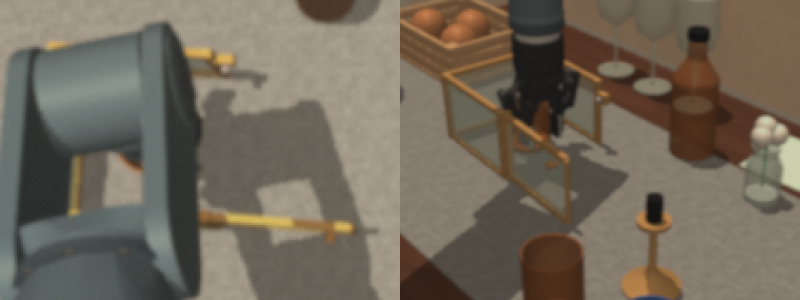

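The side view shows the glass inside the windbreak in the cradle, at about (528,130). It needs about 13 mm more, then I back off.

Call:
jog_arm(
  targets="0.01 0 0 0 0 0; 0.01 0 0 0 0 0; 0.01 0 0 0 0 0; 0.008 0 0 0 0 0; 0.005 0 0 0 0 0",
)

```text
time_s: 15.12
ee_pos: [597.6, 251.5, 18.3]
orientation: [[-0.001, 1.0, 0.0], [1.0, 0.001, 0.0], [0.0, 0.0, -1.0]]
wrist_force: [0.3, -1.7, 0.2]
width: 0.533
grip_force: 0.3
```

Call:
jog_arm(
  targets="0 0 0 0 0 0; 0 0 0 0 0 0; -0.01 0 0 0 0 0; -0.02 0 0 0 0 0; -0.04 0 0 0 0 0",
)

```text
time_s: 15.53
ee_pos: [597.6, 230.3, 18.3]
orientation: [[-0.002, 1.0, 0.0], [1.0, 0.002, 0.0], [0.0, 0.0, -1.0]]
wrist_force: [0.4, 0.4, 0.1]
width: 0.532
grip_force: 0.0
```

Call:
jog_arm(
  targets="-0.06 0 0 0 0 0; -0.1 0 0 0 0 0; -0.1 0 0 0 0 0; -0.1 0 0 0 0 0; -0.1 0 0 0 0 0",
)

```text
time_s: 15.95
ee_pos: [597.5, 89.8, 18.4]
orientation: [[-0.001, 1.0, 0.0], [1.0, 0.001, -0.0], [-0.0, 0.0, -1.0]]
wrist_force: [0.2, -0.2, 0.4]
width: 0.534
grip_force: 0.0
```

Call:
jog_arm(
  targets="-0.08 0 -0.1 0 0 0; 0 0 -0.1 0 0 0; 0 0 -0.1 0 0 0; 0 0 -0.1 0 0 0; 0 0 0 0 0 0",
)

```text
time_s: 16.37
ee_pos: [601.9, 66.3, 145.6]
orientation: [[0.0, 1.0, 0.011], [1.0, -0.0, -0.001], [-0.001, 0.011, -1.0]]
wrist_force: [0.9, 0.5, -0.0]
width: 0.536
grip_force: 0.0
```

Run:
```python
from look import *
s=manip.sense(); print(s["ee_pos"],s["wrist_force"])
im=manip.get_image("top"); a=teal(im,100,140,220,220); print(a,[onz("top",c[1],15).round(1) for c in a or []])
si=manip.get_image("side"); cv2.imwrite("pics/c6.png",np.hstack([cv2.resize(im[120:260,80:270],(400,300),interpolation=3),cv2.resize(si[100:300,130:396],(400,300),interpolation=3)]))
```

```text
[601.92326985  66.32287209 145.56080303] [ 0.86824118  0.51230135 -0.0197228 ]
[(np.int32(197), array([149.5786802 , 187.60913706]))] [array([597.8, 292.5,  15. ])]
```

View pics/c6.png

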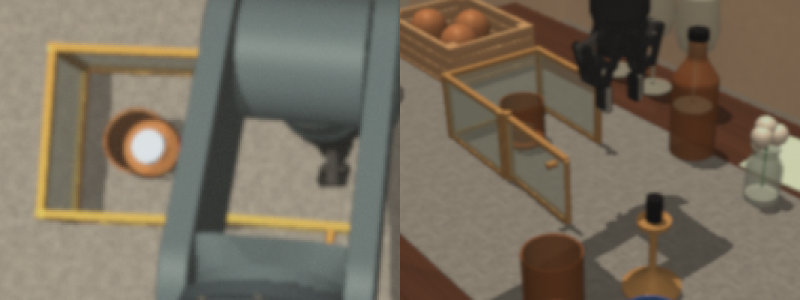

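The glass stands free at about (598,292), against a centre of (599,289). Next is the door: fingers shut, over the door to its outer side, tips at z≈75 with contact at radius 95 mm to miss the knob.

Call:
jog_arm(
  targets="0.027 -0.087 0 0 0 0; 0.027 -0.087 0 0 0 0; 0.027 -0.087 0 0 0 0; 0.027 -0.087 0 0 0 0; 0.027 -0.087 0 0 0 0",
  fingers=0,
)

```text
time_s: 16.88
ee_pos: [464.5, 108.3, 136.2]
orientation: [[-0.001, 1.0, -0.004], [1.0, 0.001, 0.0], [0.0, -0.004, -1.0]]
wrist_force: [-0.3, 1.0, 0.0]
width: -0.002
grip_force: 0.0
```

Call:
jog_arm(
  targets="0.027 -0.087 0 0 0 0; 0 0 0 0 0 0; 0 0 0 0 0 0; 0 0 0 0 0 0",
)

```text
time_s: 17.22
ee_pos: [441.2, 116.2, 137.7]
orientation: [[-0.001, 1.0, -0.001], [1.0, 0.001, -0.0], [-0.0, -0.001, -1.0]]
wrist_force: [1.0, -0.5, 0.7]
width: -0.003
grip_force: 0.0
```

Call:
jog_arm(
  targets="0 0 0.08 0 0 0; 0 0 0.08 0 0 0; 0 0 0.075 0 0 0; 0 0 0 0 0 0",
)

```text
time_s: 17.55
ee_pos: [438.6, 115.9, 63.6]
orientation: [[-0.0, 1.0, -0.008], [1.0, 0.0, -0.0], [-0.0, -0.008, -1.0]]
wrist_force: [-0.9, 0.5, -0.2]
width: -0.003
grip_force: 0.0
```

Call:
jog_arm(
  targets="0 0.01 -0.037 0 0 0; -0.003 0.035 0 0 0 0; -0.003 0.035 0 0 0 0; -0.003 0.035 0 0 0 0; -0.003 0.03 0 0 0 0",
)

```text
time_s: 17.97
ee_pos: [487.0, 112.6, 79.4]
orientation: [[-0.001, 1.0, 0.002], [1.0, 0.001, -0.0], [-0.0, 0.002, -1.0]]
wrist_force: [0.5, 0.1, 0.6]
width: -0.002
grip_force: 0.0
```

Call:
jog_arm(
  targets="-0.003 0.03 0 0 0 0; -0.003 0.03 0 0 0 0; -0.003 0.03 0 0 0 0; -0.003 0.03 0 0 0 0; 0 0.03 0 0 0 0",
)

```text
time_s: 18.38
ee_pos: [530.4, 109.2, 78.7]
orientation: [[-0.001, 1.0, -0.001], [1.0, 0.001, -0.0], [-0.0, -0.001, -1.0]]
wrist_force: [-1.2, 0.3, 0.3]
width: -0.002
grip_force: 0.3
```

Run:
```python
from look import *
s=manip.sense(); print(s["ee_pos"],s["wrist_force"])
im=manip.get_image("top"); si=manip.get_image("side"); cv2.imwrite("pics/c7.png",np.hstack([cv2.resize(im[120:260,80:270],(400,300),interpolation=3),cv2.resize(si[100:300,130:396],(400,300),interpolation=3)]))
```

```text
[530.36319761 109.24091515  78.66024729] [-1.19678702  0.26413026  0.33551638]
```

View pics/c7.png

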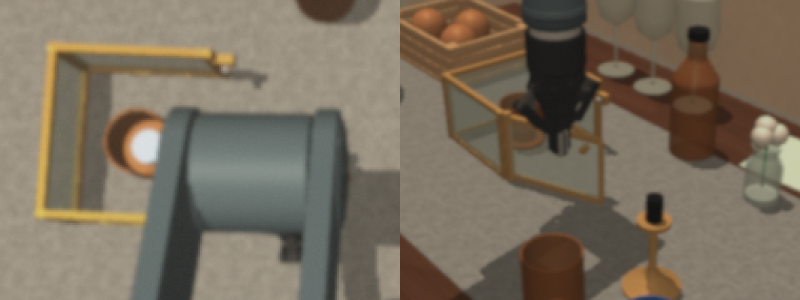

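The side crop shows the door swinging shut ahead of the shut fingers, with the free edge at (602,200). I'll continue along the arc.

Call:
jog_arm(
  targets="0.008 0.03 0 0 0 0; 0.011 0.03 0 0 0 0; 0.011 0.03 0 0 0 0; 0.013 0.03 0 0 0 0; 0.02 0.023 0 0 0 0",
)

```text
time_s: 18.9
ee_pos: [573.9, 128.6, 79.0]
orientation: [[-0.001, 1.0, 0.001], [1.0, 0.001, -0.0], [-0.0, 0.001, -1.0]]
wrist_force: [-0.5, -0.1, 0.2]
width: -0.002
grip_force: 0.3
```

Call:
jog_arm(
  targets="0.021 0.022 0 0 0 0; 0.021 0.022 0 0 0 0; 0.021 0.022 0 0 0 0; 0.02 0.011 0 0 0 0; 0.02 0.011 0 0 0 0",
)

```text
time_s: 19.32
ee_pos: [599.4, 160.0, 78.8]
orientation: [[-0.001, 1.0, 0.0], [1.0, 0.001, -0.0], [-0.0, 0.0, -1.0]]
wrist_force: [-0.5, 0.0, 0.3]
width: -0.001
grip_force: 0.3
```

Call:
jog_arm(
  targets="0.02 0.011 0 0 0 0; 0.02 0.011 0 0 0 0; 0.01 0.003 0 0 0 0; 0.01 0.003 0 0 0 0; 0.01 0.003 0 0 0 0",
)

```text
time_s: 19.73
ee_pos: [607.9, 179.8, 78.8]
orientation: [[-0.001, 1.0, -0.001], [1.0, 0.001, -0.002], [-0.002, -0.001, -1.0]]
wrist_force: [-4.5, -10.0, 3.4]
width: 0.0
grip_force: 4.9
```

Call:
jog_arm(
  targets="0.007 0 0 0 0 0; 0.007 0 0 0 0 0; 0.007 0 0 0 0 0; 0.007 0 0 0 0 0; 0 0 0 0 0 0",
)

```text
time_s: 20.15
ee_pos: [608.5, 187.9, 79.0]
orientation: [[-0.001, 1.0, 0.0], [1.0, 0.001, -0.002], [-0.002, 0.0, -1.0]]
wrist_force: [0.1, -5.2, 1.0]
width: 0.0
grip_force: 2.6
```

Call:
jog_arm(
  targets="0.005 0 0 0 0 0; 0.005 0 0 0 0 0; 0 0 0 0 0 0",
)

```text
time_s: 20.4
ee_pos: [608.5, 188.1, 79.0]
orientation: [[-0.001, 1.0, -0.001], [1.0, 0.001, -0.006], [-0.006, -0.001, -1.0]]
wrist_force: [-1.3, -16.0, 2.6]
width: 0.004
grip_force: 7.7
```

Call:
jog_arm(
  targets="0.005 0 0 0 0 0; 0.005 0 0 0 0 0; 0 0 0 0 0 0",
)

```text
time_s: 20.65
ee_pos: [608.5, 188.3, 79.0]
orientation: [[-0.0, 1.0, -0.001], [1.0, 0.0, -0.01], [-0.01, -0.001, -1.0]]
wrist_force: [-1.7, -25.1, 3.8]
width: 0.001
grip_force: 12.9
```

The door is now against a hard stop: force rises without any travel, after the dip at the catch. I'll back off and look.

Call:
jog_arm(
  targets="-0.02 0 0 0 0 0; -0.03 0 0 0 0 0; -0.06 0 0 0 0 0; -0.08 0 0 0 0 0; -0.1 0 0 0 0 0",
)

```text
time_s: 21.07
ee_pos: [608.1, 108.5, 78.9]
orientation: [[-0.003, 1.0, 0.0], [1.0, 0.003, 0.001], [0.001, 0.0, -1.0]]
wrist_force: [-0.2, -0.8, 0.4]
width: -0.002
grip_force: 0.0
```

Call:
jog_arm(
  targets="-0.1 0 -0.1 0 0 0; -0.1 -0.05 -0.1 0 0 0; -0.1 -0.05 -0.1 0 0 0; -0.1 -0.05 0 0 0 0; 0 0 0 0 0 0",
)

```text
time_s: 21.48
ee_pos: [565.3, -11.5, 166.2]
orientation: [[0.002, 1.0, 0.003], [1.0, -0.002, -0.002], [-0.002, 0.003, -1.0]]
wrist_force: [-0.3, 0.4, -0.4]
width: 0.0
grip_force: 0.0
```

Run:
```python
from look import *
s=manip.sense(); print(s["time_s"],s["ee_pos"],s["wrist_force"])
im=manip.get_image("top"); a=teal(im,100,140,220,220); print(a,[onz("top",c[1],15).round(1) for c in a or []])
si=manip.get_image("side"); cv2.imwrite("pics/c8.png",np.hstack([cv2.resize(im[130:235,90:230],(400,300),interpolation=3),cv2.resize(si[110:230,140:300],(400,300),interpolation=3)]))
hsv=cv2.cvtColor(im,cv2.COLOR_BGR2HSV); b=(hsv[...,0]>14)&(hsv[...,0]<30)&(hsv[...,1]>130)&(hsv[...,2]>120); b[:155]=0;b[212:]=0;b[:,:160]=0;b[:,200:]=0
ys,xs=np.nonzero(b); p=np.array([onz("top",(x,y),106)[:2] for x,y in zip(xs,ys)],np.float32); d=cv2.fitLine(p,cv2.DIST_HUBER,0,.01,.01).ravel(); print(len(p),d)
```

```text
21.4833 [565.31607294 -11.54232783 166.19768038] [-0.27184098  0.370369   -0.35810971]
[(np.int32(194), array([149.56185567, 187.6443299 ]))] [array([597.7, 292.6,  15. ])]
198 [ 9.9783617e-01 -6.5749519e-02  5.9894751e+02  2.0204697e+02]
```

View pics/c8.png

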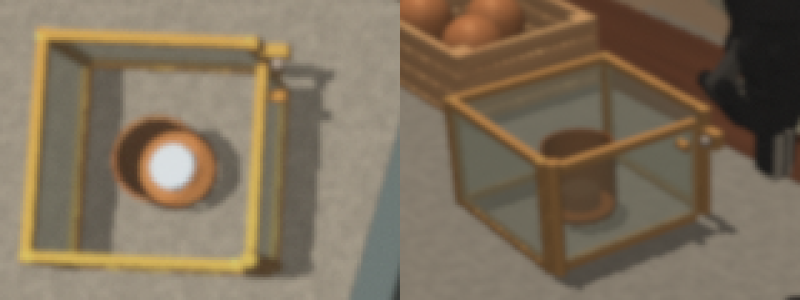

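The door is flush with the frame and the glass is upright at about (598,292). The arm is clear, so I'm handing in.

```bash
python3 -c "
from rig import manip
print(manip.job_done())"
```

```text
the job is handed in; nothing more can be done
None
```

The job is handed in, with no verdict returned: the candle glass stands within about 4 mm of the windbreak's centre by my measurement, the door looks flush after clicking over its catch, and the arm is clear.

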